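# Hover the chimney over its hearth for an exploded-view photograph

### The job

We are taking an exploded-view photograph of the card model house. First set the lamp's dimmer lever to half, that is standing upright, and leave it there; then pick up the stepped chimney, carry it over the walls into the open model and hold it upright about a centimetre above the hearth slab on the model's floor, centred on the slab and squared up with it (long side along long side, either way round). Neither chimney nor robot may touch the model, the other things on the desk stay where they are, and you finish still holding the chimney there, motionless in the air.

Things in the scene. Friction and masses are not known exactly. Their poses are not given: they have to be found in the camera images.
- dimmer (a joint): angle of the dimmer lever (rad): 0 = leaning 0.7 rad towards the dimmer block's own -x (lamp off), 0.7 = upright (half light), 1.4 = leaning 0.7 rad towards the block's +x (full light). It starts near full, leaning towards +x. It stays where it is left; moving its tip takes about 1 N.
- dimmer_tip (a point): centre of the black ball knob, 26 mm in diameter, at the end of the dimmer's thin steel lever (10 mm thick); 80 mm from the hinge. The lever stands on a grey block 70 x 50 x 25 mm fixed to the desk.
- dimmer_hinge (a point): the dimmer lever's hinge, 22 mm above the desk over the middle of the block; the lever swings about this frame's y axis, in its x-z plane; z is up. With joint value q the knob is at (80 sin(q - 0.7), 0, 80 cos(q - 0.7)) mm in this frame.
- chimney_center (a point): loose white stepped chimney (model piece), 180 mm tall, standing on the desk, about 0.25 kg; this point is on its axis half-way up, 90 mm above its underside; z is up. Foot 60 mm (its x) by 90 mm (its y), 45 mm tall with a dark fireplace painted on both long faces; then shoulders 50 x 66 mm up to 70 mm and 40 x 46 mm up to 90 mm; from 90 mm to the top at 180 mm a stack 32 x 32 mm square, sides along x and y, by which it can be gripped. It is the same turned half round.
- chimney: the same chimney; origin at the centre of its underside, axes as at chimney_center.
- model: white card house model, open on top, fixed to the desk; origin under its middle at desk height, z up. Base board 310 (x) x 290 (y) x 8 mm; 5 mm walls, 280 mm (x) by 260 mm (y) outside: those on the -x and +x sides have windows and are 95 mm tall, those on the -y and +y sides are gables rising from 95 mm at the ends to 130 mm in the middle (heights above the desk). Inside, low furniture, all under 50 mm.
- hearth (a point): centre of the top face of the hearth slab on the model's floor, 18 mm above the desk; the slab is a grey rectangle 80 mm (x) x 110 mm (y), 10 mm thick; this frame's axes are the model's, z up.
- turret_center (a point): bystander: loose white round turret with a cone roof, 68 mm in diameter, 100 mm tall; the point is half-way up.
- tape: bystander: loose black tape measure standing on edge, 75 x 40 x 65 mm; origin at the centre of its underside.
- pot: bystander: loose dark steel pot of brushes, 70 mm in diameter, 90 mm tall (brushes up to 150 mm); origin at the centre of its underside.
Things that resemble listed ones, but are neither listed nor needed, are in the scene too. Leave any blue, purple or red look-alike of the part that bears dimmer alone.

How it is judged:
By the outcome, as a careful person would: the job done as asked, in the order asked, and still so for the second after the job is handed in, while the arm keeps its last pose, push and grip.
It also fails if it takes over 56 s, if anything falls off the work surface, if the arm or the gripper's body presses on something with over 40 N, if the wrist force passes 120 N, or if a joint passes its speed limit or range.

### The arm

A 6-joint arm with a two-finger parallel gripper is mounted at the origin on the work surface. World frame = base frame: x ahead of the robot, y to its left, z up, the work surface at z = 0. Lengths are in m, angles in rad, forces in N, time in s.
With the tool pointing down it reaches from about 0.275 to 0.875 m from the base axis. Payload 12.5 kg.
Tool frame: the origin (TCP) lies on the centre line of the jaws, within the pads' length; the fingertips stand r.finger_overhang ahead of it and the grasp point (between the pads) lies 3 mm ahead of it (r.finger_overhang is the distance from the TCP to the fingertips, in m); z points along the fingers, y is the line along which they close (so a half turn about z gives the same grasp; the last joint's range is limited). The gripper opens to 85 mm and grips with 20 to 120 N. Pads are 22 mm wide; open, the fingers measure 114 mm over their backs; the gripper's body (76 mm by 85 mm) begins 54 mm behind the grasp point. The pads swing forward as they close: fully open they stand 13 mm farther back than shut.
Start: joints at [-1.35, 0.351, 1.652, -0, 1.139, -0.085], TCP at [0.166, -0.524, 0.253] pointing down, gripper open.
Joint ranges: [-2.75, 2.75], [-0.79, 2.1], [0.01, 2.65], [-1.57, 4.71], [0.07, 3.14], [-2.87, 2.87]. Speed limits (rad/s): [2.22, 2.22, 2.79, 3.14, 3.14, 3.14].

### API

Orientations are given as a unit quaternion [x, y, z, w].
In Python, from cell import r, optics gives the robot as it stands. The module is installed in compiled form; this text tells all that it offers. Calls block until the motion is done:
- r.move_to(position, orientation): joint-space move of the TCP to a pose.
- r.move_linear(position, rot=None, vel=0.15): straight line of the TCP; rot=None keeps the orientation; vel is the mean speed in m/s.
- r.set_joints(angles): joint-space move.
- r.set_gripper(opening, squeeze=None): opening from 0.0 (shut) to 1.0 (fully open); squeeze is the grip in N (None keeps the last); returns when the fingers have stopped.
- r.sleep(seconds).
- r.inverse_kinematics(position, orientation): joint angles nearest the present ones, or None.
- optics.get_image(name): name is "scene" or "side" or "wrist"; returns a dict with "pixels" (420x560x3 uint8, red, green, blue), "depth" (420x560 float32, m along the optical axis (not along the pixel's ray), 0 where there is no reading), "fx", "fy", "cx", "cy" (pixels), "camera_from_world" (4x4, takes a point from world to camera coordinates); the wrist camera has in their place "mount" (4x4, takes a point from camera to tool coordinates, whose origin is the TCP and whose axes are the flange's). Camera axes: x right, y down, z forward; pixel columns grow to the right and rows downward; lengths in m; the calibration is good to about 2 mm. A picture is of the moment at which its call begins: read the wrist's pose just before it.
A pose or a line that the arm cannot do raises r.PlanningError and nothing moves.
- r.hand_in(): hands the job in; it is judged then, once.
Readings, each from a call of its own:
- r.current_t(): time.
- r.current_q(): joint angles.
- r.current_qvel(): joint speeds.
- r.current_effort(): joint torques, N m.
- r.current_tool_pos(): TCP position.
- r.current_ee_rot(): TCP orientation.
- r.current_contact_force(): force on the tool from outside, world axes, zero at the start.
- r.current_torque(): the same for the moment, N m.
- r.current_opening(): opening from 0.0 (shut) to 1.0 (fully open).
- r.current_finger_force(): force on a finger pad.
Only numpy, scipy, OpenCV 4.12 (cv2) and the standard library are available. Lean on these libraries where they do the work, as an engineer would, in place of code of your own. Each camera call takes 0.05 s, during which the arm holds its last target. There are 200 camera calls.

## Working session

There is one attempt and no reset: what is moved stays moved. The work goes in short steps, each a Python script; the robot and the scene stay as the last script left them, time stands still between calls to the robot, and variables do not carry over. Pictures are saved under pics/ and viewed, at most 10 in all, crops included, and the job is handed in when it is done.

```bash
mkdir -p pics; cat > h.py <<'E'
import numpy as np, cv2
from cell import r, optics
def world(im):
    d=im["depth"]; v,u=np.mgrid[:420,:560]
    c=np.stack([(u-im["cx"])*d/im["fx"],(v-im["cy"])*d/im["fy"],d,np.ones_like(d)],-1)
    p=c@np.linalg.inv(im["camera_from_world"]).T
    p=p[...,:3]; p[d==0]=np.nan
    return p
def save(name,px): cv2.imwrite("pics/"+name,px[...,::-1])
E
python3 - <<'E'
from h import *
import pickle
o={}
for n in("scene","side"):
    im=optics.get_image(n); o[n]=im; save(n+".png",im["pixels"])
    print(n,im["fx"],im["cx"],im["cy"],np.linalg.inv(im["camera_from_world"]).round(3).tolist())
pickle.dump(o,open("o.pkl","wb"))
print(r.finger_overhang,r.current_t())
E
```

```text
scene 418.98248233344066 278.39137260850634 209.26397615334966 [[-0.314, 0.762, -0.567, 1.058], [0.949, 0.251, -0.189, 0.392], [-0.002, -0.598, -0.802, 0.916], [0.0, 0.0, 0.0, 1.0]]
side 380.6604143322463 272.33861109750825 210.6734731347205 [[-0.632, -0.529, 0.566, -0.045], [-0.775, 0.415, -0.477, 0.704], [0.018, -0.74, -0.672, 0.752], [0.0, 0.0, 0.0, 1.0]]
0.022 0.1
```

View pics/scene.png

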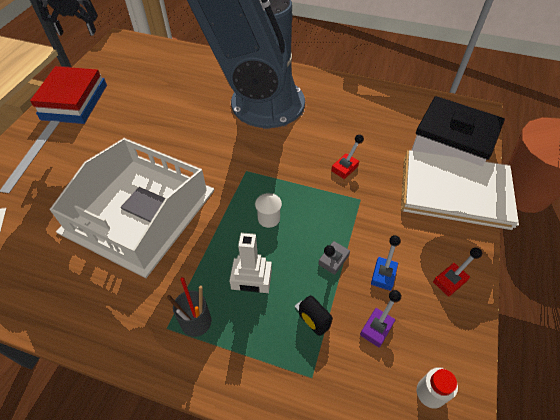

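View pics/side.png

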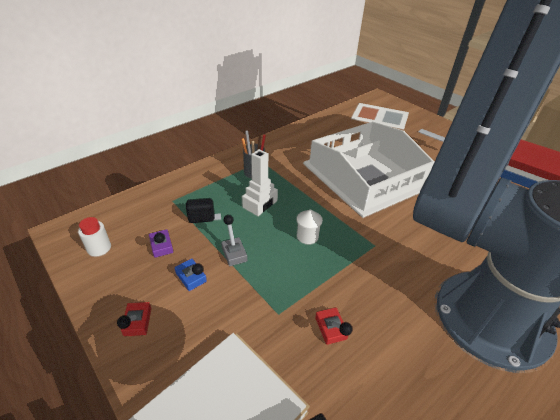

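The scene picture shows the model at about (133,205) with its grey slab at (143,205), the chimney at (250,262), the turret at (268,210), the tape at (315,315) and the pot at (192,310). Five levers could be the dimmer, by scene pixels: grey (333,257), blue (385,272), purple (377,325), red (345,165) and red (452,278). Only the grey-block one fits the description; in the side view its base is at (235,250) and its knob at (229,219). Next I'll measure and confirm it in a crop.

```bash
cat > m.py <<'E'
from h import *
import pickle
o=pickle.load(open("o.pkl","rb"))
W={n:world(o[n]) for n in o}
def ray(n,uv,z):
    im=o[n];T=np.linalg.inv(im["camera_from_world"]);uv=np.atleast_2d(uv)
    d=np.c_[(uv[:,0]-im["cx"])/im["fx"],(uv[:,1]-im["cy"])/im["fy"],np.ones(len(uv))]@T[:3,:3].T
    c=T[:3,3]; return c+d*((z-c[2])/d[:,2])[:,None]
def box(n,u0,v0,u1,v1): 
    m=np.zeros((420,560),bool); m[v0:v1,u0:u1]=1; return m
def rect(p):
    q=cv2.minAreaRect((p[:,:2]*1000).astype(np.float32)); return [np.round(x,1) for x in q]
def comp(m,k=0):
    nn,l,s,c=cv2.connectedComponentsWithStats(m.astype(np.uint8)); i=1+np.argmax(s[1:,4]); return l==i
for n,bs in {"scene":dict(slab=(115,180,172,228),ch=(220,225,280,300),dim=(312,238,355,278)),
             "side":dict(slab=(350,155,400,190),ch=(235,140,280,220),dim=(212,205,255,270))}.items():
    px=o[n]["pixels"].astype(int); w=W[n]; g=px.mean(-1); sat=px.max(-1)-px.min(-1)
    b=box(n,*bs["slab"]); m=comp(b&(g<135)&(np.abs(w[...,2]-.018)<.008)&(sat<40))
    v,u=np.nonzero(m); print(n,"slab",m.sum(),np.nanmedian(w[m],0).round(4),rect(ray(n,np.c_[u,v],.018)))
    b=box(n,*bs["ch"])
    m=comp(b&(w[...,2]>.1725)&(w[...,2]<.19)); v,u=np.nonzero(m); print("top",m.sum(),np.median(w[m],0).round(4),rect(ray(n,np.c_[u,v],.18)))
    for lo,hi in((.1,.175),(.075,.19),(.008,.042)):
        m=b&(w[...,2]>lo)&(w[...,2]<hi)&(g>110); print(lo,m.sum(),rect(w[m]))
    b=box(n,*bs["dim"])
    m=comp(b&(g<45)&(sat<30)&(w[...,2]>.06)); v,u=np.nonzero(m); print("knob",m.sum(),u.mean(),v.mean(),np.median(w[m],0).round(4),ray(n,[u.mean(),v.mean()],.083).round(4))
    m=comp(b&(np.abs(w[...,2]-.025)<.004)&(sat<25)); v,u=np.nonzero(m); print("block",m.sum(),np.median(w[m],0).round(4),rect(ray(n,np.c_[u,v],.025)))
    for nm,x0 in dict(model=None).items():
        pass
w=np.concatenate([W[n].reshape(-1,3) for n in W]); 
px=np.concatenate([o[n]["pixels"].reshape(-1,3) for n in W]).astype(int)
sel=(w[:,2]>.085)&(w[:,2]<.14)&(px.mean(1)>90)&(px.max(1)-px.min(1)<40)
# model walls only: scene pixels
for n,bb in {"scene":(50,135,216,275),"side":(300,115,440,210)}.items():
    b=box(n,*bb); m=comp(b&(W[n][...,2]>.05)&(W[n][...,2]<.14)); print(n,"walls",m.sum(),rect(W[n][m]))
for n,bb in {"turret":(252,190,284,232),"tape":(296,293,335,336),"pot":(168,275,214,335)}.items():
    b=box(0,*bb)&(W["scene"][...,2]>.02); print(n,np.nanmedian(W["scene"][b],0).round(3))
c=o["scene"]["pixels"][230:290,300:420]; c2=o["side"]["pixels"][200:275,150:270]
save("crop.png",np.vstack([cv2.resize(c,(600,300),interpolation=2),cv2.resize(c2,(480,300),interpolation=2) if 0 else cv2.resize(c2[:60],(600,300),interpolation=2)]))
E
python3 m.py
```

```text
scene slab 864 [ 0.5207 -0.173   0.0181] [array([ 518.9, -171.8]), array([100.1,  85.2]), np.float64(82.8)]
top 234 [0.6371 0.182  0.1799] [array([637.1, 182.1]), array([37.6, 32.7]), np.float64(12.1)]
0.1 261 [array([649.6, 185.1]), array([10.4, 32.8]), np.float64(24.0)]
0.075 632 [array([634.6, 181.1]), array([42.3, 46.3]), np.float64(11.4)]
0.008 175 [array([571.5, 168.4]), array([191.9,  89. ]), np.float64(11.8)]
knob 95 329.0 250.57894736842104 [0.5578 0.3453 0.1015] [[0.5462 0.3437 0.083 ]]
block 359 [0.5299 0.359  0.0248] [array([520.5, 355.8]), array([49.9, 71.7]), np.float64(72.2)]
side slab 339 [ 0.5095 -0.1827  0.0162] [array([ 511.5, -178.9]), array([79.8, 82.7]), np.float64(81.4)]
top 112 [0.6312 0.1807 0.1785] [array([629.9, 183.6]), array([39. , 37.1]), np.float64(10.2)]
0.1 383 [array([711.6, 151.1]), array([ 42.9, 208.2]), np.float64(69.3)]
0.075 642 [array([704. , 141.8]), array([ 58.4, 215.2]), np.float64(61.8)]
0.008 269 [array([613.5, 187.6]), array([108.7,  54. ]), np.float64(69.1)]
knob 62 227.80645161290323 219.2741935483871 [0.5486 0.3476 0.0991] [[0.5625 0.3386 0.083 ]]
block 303 [0.508  0.3587 0.0238] [array([516.6, 356. ]), array([49.5, 70.8]), np.float64(72.3)]
scene walls 4705 [array([ 535.5, -183.3]), array([264.6, 282.5]), np.float64(81.3)]
side walls 3319 [array([ 536.3, -185.8]), array([267.4, 285.6]), np.float64(81.5)]
turret [0.464 0.167 0.071]
tape [0.695 0.353 0.062]
pot [0.775 0.1   0.074]
```

View pics/crop.png

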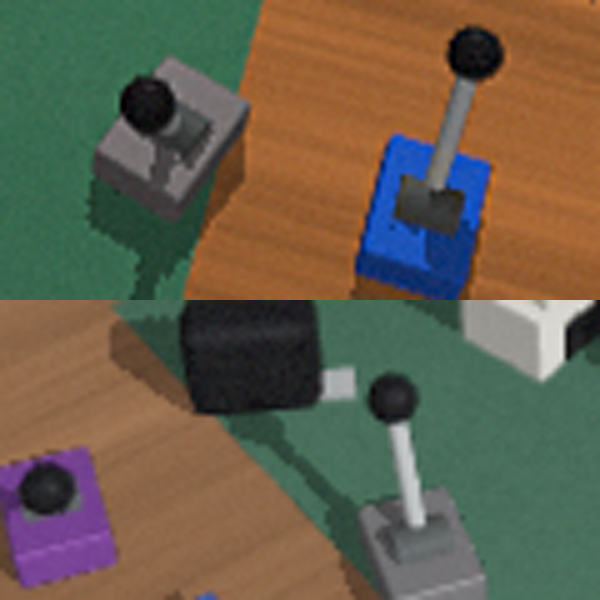

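The crop confirms it: the dimmer is the grey block at about scene (333,257), with its lever leaning towards +x, away from the robot; the blue and purple ones are look-alikes. I'll set the grey lever by gripping its knob with the fingertips and taking it along the arc.

```bash
cat >> h.py <<'E'
def down(a):
    "tool down, closing line at world angle a (deg)"
    from scipy.spatial.transform import Rotation as R
    a=np.radians(a); y=np.array([np.cos(a),np.sin(a),0]); z=np.array([0,0,-1.]); return R.from_matrix(np.c_[np.cross(y,z),y,z]).as_quat()
def best(p,a):
    c=[(abs(q[5]),b) for b in(a,a+180) if (q:=r.inverse_kinematics(p,down(b))) is not None]; return down(min(c)[1])
def view_wrist(name):
    from scipy.spatial.transform import Rotation as R
    p,q=np.array(r.current_tool_pos()),r.current_ee_rot(); im=optics.get_image("wrist")
    T=np.eye(4);T[:3,:3]=R.from_quat(q).as_matrix();T[:3,3]=p
    im["camera_from_world"]=np.linalg.inv(T@im["mount"]); save(name,im["pixels"]); return im
E
python3 - <<'E'
from h import *
H=np.array([.5185,.3559,.022]); ex=np.array([np.cos(np.radians(-17.8)),np.sin(np.radians(-17.8)),0])
k=lambda q:H+.08*(np.sin(q-.7)*ex+np.array([0,0,np.cos(q-.7)]))
up=np.array([0,0,.014]); q0=1.19
P=k(q0)+up; o=best(P+[0,0,.1],-17.8)
print(k(q0),r.current_q())
r.move_to(P+[0,0,.1],o); r.move_linear(P); r.set_gripper(0,20)
print(r.current_opening()*85,r.current_contact_force(),r.current_t())
for q in np.linspace(q0,.7,7)[1:]: r.move_linear(k(q)+up,vel=.06)
print(r.current_opening()*85,r.current_contact_force())
r.set_gripper(1); print(r.current_tool_pos()); r.move_linear(k(.7)+up+[0,0,.16],vel=.2)
im=view_wrist("w1.png"); print(r.current_t())
im2=optics.get_image("side"); save("s2.png",cv2.resize(im2["pixels"][180:290,170:310],(560,440)))
import pickle; pickle.dump((im,im2,optics.get_image("scene")),open("d.pkl","wb"))
E
python3 - <<'E'
import cv2,numpy as np
a=cv2.imread("pics/w1.png");b=cv2.imread("pics/s2.png")
cv2.imwrite("pics/c2.png",np.hstack([cv2.resize(a,(400,300)),cv2.resize(b,(382,300))]))
E
```

```text
[0.55434774 0.34439055 0.09258663] [-1.34958400e+00  3.51233077e-01  1.65236348e+00 -4.92746445e-06
  1.13909056e+00 -8.45775743e-02]
24.17720255576276 [ 0.5659361  -0.81317262  2.21185347] 4.825
24.347890037656864 [ 3.84522783 -0.49575737  5.86360814]
[0.51843902 0.35588913 0.11592901]
8.0
```

View pics/c2.png

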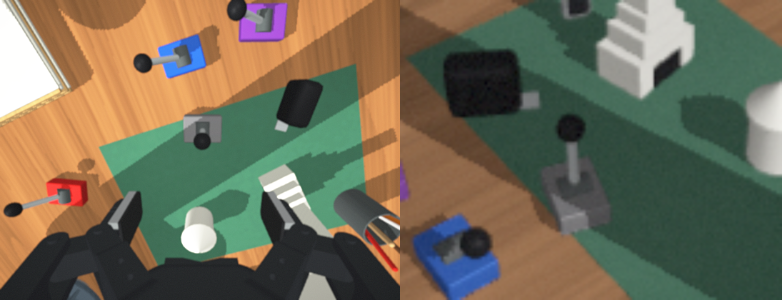

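The left half shows the dimmer from above with its knob over the block at about (202,140); the right half shows the lever standing upright at (571,170). I'll check that numerically and look at the chimney and the slab with the wrist camera.

```bash
cat >> h.py <<'E'
def ray(im,uv,z):
    T=np.linalg.inv(im["camera_from_world"]);uv=np.atleast_2d(uv)
    d=np.c_[(uv[:,0]-im["cx"])/im["fx"],(uv[:,1]-im["cy"])/im["fy"],np.ones(len(uv))]@T[:3,:3].T
    c=T[:3,3]; return c+d*((z-c[2])/d[:,2])[:,None]
def pix(im,p):
    c=im["camera_from_world"]@np.r_[p,1]; return c[:2]/c[2]*im["fx"]+[im["cx"],im["cy"]]
def aim(im_mount,target,ang,z):
    "TCP position so that the wrist camera's axis meets target, tool down"
    from scipy.spatial.transform import Rotation as R
    M=R.from_quat(down(ang)).as_matrix(); c=M@im_mount[:3,3]; d=M@im_mount[:3,2]
    s=(target[2]-z-c[2])/d[2]; p=np.array(target)-c-d*s; p[2]=z; return p
def comp(m):
    n,l,s,c=cv2.connectedComponentsWithStats(m.astype(np.uint8)); return l==1+np.argmax(s[1:,4])
def rect(p):
    q=cv2.minAreaRect((p[:,:2]*1000).astype(np.float32)); return [np.round(x,1) for x in q]
E
python3 - <<'E'
from h import *
import pickle
wi,si,sc=pickle.load(open("d.pkl","rb"))
for im in (wi,si,sc):
    u,v=pix(im,[.5185,.3559,.102]).round().astype(int); m=np.zeros((420,560),bool); m[max(v-16,0):v+17,max(u-16,0):u+17]=1
    m=comp(m&(im["pixels"].max(-1)<50)); y,x=np.nonzero(m); print((u,v),m.sum(),x.mean(),y.mean(),ray(im,[x.mean(),y.mean()],.102).round(4))
print(wi["mount"].round(3).tolist())
mt=wi["mount"]; out={}
for nm,t in (("chim",[.635,.182,.17]),("hearth",[.516,-.175,.018])):
    ok=0
    for z in (.42,.38,.34,.45,.3):
        cand=[]
        for a in range(-180,180,15):
            p=aim(mt,t,a,z); q=r.inverse_kinematics(p,down(a))
            if q is not None and abs(q[5])<2.7 and abs(q[0])<1.5: cand.append((np.abs(np.array(q)-r.current_q()).sum(),a,p))
        if cand:
            c=min(cand,key=lambda c:c[0]); print(nm,z,c[1],c[2]); 
            r.move_to(c[2],down(c[1])); r.sleep(.2); im=view_wrist(nm+".png"); out[nm]=im; break
pickle.dump(out,open("v.pkl","wb")); print(r.current_t())
a=[cv2.imread("pics/%s.png"%n) for n in out]; cv2.imwrite("pics/c3.png",np.hstack([cv2.resize(x,(400,300)) for x in a]))
E
```

```text
(np.int64(282), np.int64(197)) 404 282.58910891089107 197.27970297029702 [[0.5189 0.3556 0.102 ]]
(np.int64(232), np.int64(226)) 89 232.06741573033707 226.5056179775281 [[0.5179 0.3552 0.102 ]]
(np.int64(338), np.int64(238)) 97 337.83505154639175 237.1443298969072 [[0.5166 0.3553 0.102 ]]
[[-0.001, -0.949, -0.315, 0.081], [1.0, -0.001, 0.001, -0.0], [-0.001, -0.315, 0.949, -0.119], [0.0, 0.0, 0.0, 1.0]]
chim 0.42 -30 [0.65570955 0.21773659 0.42      ]
hearth 0.42 -60 [ 0.59542234 -0.12910099  0.42      ]
10.8833
```

View pics/c3.png

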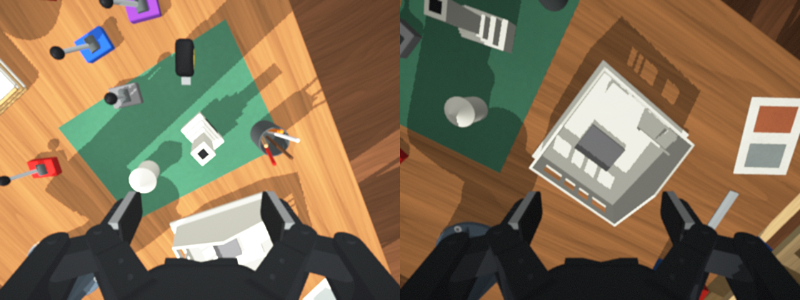

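The lever knob is within about 1 mm of upright in all three views. The left half shows the chimney top at (203,153); the right half shows the slab unobstructed at (600,151). I'll measure both precisely.

```bash
python3 - <<'E'
from h import *
import pickle
v=pickle.load(open("v.pkl","rb"))
im=v["hearth"]; px=im["pixels"].astype(int); w=world(im); 
m=np.zeros((420,560),bool); m[160:260,230:330]=1
for thr in (110,130,150):
    mm=cv2.morphologyEx((m&(px.mean(-1)<thr)&(abs(w[...,2]-.018)<.0045)).astype(np.uint8),cv2.MORPH_OPEN,np.ones((5,5)))
    mm=comp(mm); y,x=np.nonzero(mm); p=ray(im,np.c_[x,y],.018); print("slab",thr,mm.sum(),rect(p),p.mean(0).round(4))
b=(w[...,2]>.07)&(w[...,2]<.14)&(px.mean(-1)>60); y,x=np.nonzero(b); s=(x>170)&(y<330)&(x<420)&(y>80); print("walls",rect(w[y[s],x[s]]))
im=v["chim"]; px=im["pixels"].astype(int); w=world(im)
c=pix(im,[.635,.182,.18]).round().astype(int); print(c)
m=np.zeros((420,560),bool); m[c[1]-50:c[1]+50,c[0]-50:c[0]+50]=1
mm=comp(m&(w[...,2]>.172)&(w[...,2]<.19)); y,x=np.nonzero(mm); p=ray(im,np.c_[x,y],.18); print("top",mm.sum(),rect(p),np.median(w[mm],0),p.mean(0))
for lo,hi in((.035,.052),(.06,.075),(.08,.095),(.02,.2)):
    mm=m&(w[...,2]>lo)&(w[...,2]<hi); print(lo,mm.sum(),rect(w[mm]))
u=px[c[1]-45:c[1]+35,c[0]-45:c[0]+45].astype(np.uint8)
h=px[150:270,220:340].astype(np.uint8)
if 0:0
out=np.hstack([cv2.resize(u,(380,380)),cv2.resize(h,(380,380))]); save("c4.png",out)
E
```

```text
slab 110 416 [array([ 490.7, -161.7]), array([106.7,  17.4]), np.float64(81.5)] [ 0.4906 -0.1613  0.018 ]
slab 130 2295 [array([ 521.3, -166.2]), array([109.5,  80.1]), np.float64(81.4)] [ 0.5223 -0.1646  0.018 ]
slab 150 2321 [array([ 521.2, -166.2]), array([109.8,  79.9]), np.float64(81.3)] [ 0.5222 -0.1648  0.018 ]
walls [array([ 537.3, -185. ]), array([261. , 280.6]), np.float64(81.3)]
[283 215]
top 602 [array([637.1, 182. ]), array([32.2, 33.5]), np.float64(13.0)] [0.63686771 0.18201621 0.17864764] [0.63693792 0.1822241  0.18      ]
0.035 451 [array([636.5, 181. ]), array([60.3, 90.2]), np.float64(12.0)]
0.06 379 [array([636.4, 181.1]), array([50.1, 66.3]), np.float64(11.9)]
0.08 243 [array([636.8, 181.2]), array([39.4, 46.2]), np.float64(12.3)]
0.02 2207 [array([636.7, 181.2]), array([60.9, 90.4]), np.float64(12.0)]
```

View pics/c4.png

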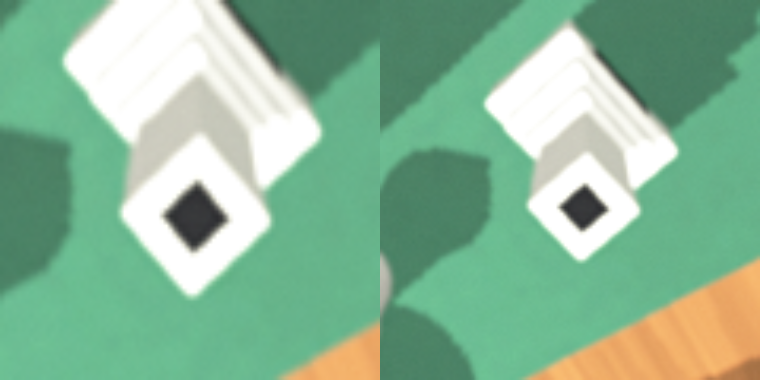

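The crop shows the chimney top square centred at (195,215), with its steps behind; the two fits agree with the true dimensions. Chimney: (636.7, 181.2) mm, x at 12.0°. Slab: (521.2, -166.2) mm, y at 81.35°. I'll pick up the chimney and check it in the hand.

```bash
python3 - <<'E'
from h import *
import pickle
C=np.array([.6367,.1812,0]); Hh=np.array([.5212,-.1662,0])
c=[]
for base in(12,102,192,282):
    qs=[r.inverse_kinematics(C+[0,0,.153],down(base)),r.inverse_kinematics(Hh+[0,0,.34],down(base-20.65)),r.inverse_kinematics(Hh+[0,0,.181],down(base-20.65))]
    if all(q is not None for q in qs): c.append((max(abs(q[5]) for q in qs),base))
print(c); a=min(c)[1]
r.move_to(C+[0,0,.30],down(a)); r.move_linear(C+[0,0,.153]); r.set_gripper(0,60)
print(r.current_opening()*85,r.current_contact_force())
r.move_linear(C+[0,0,.34]); r.sleep(.2)
print(r.current_contact_force(),r.current_opening()*85)
r.move_to(Hh+[0,0,.345],down(a-20.65)); r.sleep(.3)
print(r.current_tool_pos(),r.current_q()[5],r.current_t())
o={n:optics.get_image(n) for n in("scene","side")}; pickle.dump((a,o),open("g.pkl","wb"))
save("g.png",np.hstack([cv2.resize(o[n]["pixels"],(400,300)) for n in o]))
E
```

```text
[(np.float64(0.24281812199279118), 12), (np.float64(1.8136144487876873), 102), (np.float64(1.568317497851563), 282)]
31.563322081070925 [-1.15050364 -0.26911312  3.88379833]
[ 1.35306398 -0.41616426 -1.34917093] 30.908708647690545
[ 0.52144196 -0.16573414  0.34489933] -0.24274434485150062 17.0917
```

View pics/g.png

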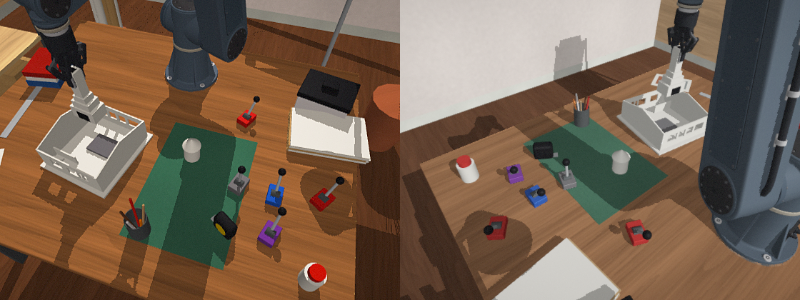

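The chimney is held over the model, at scene (88,100) in the left half and side (672,80) in the right. I'll check its attitude in the hand.

```bash
cat > chk.py <<'E'
from h import *
from scipy.spatial.transform import Rotation as R
def check(o,org,yaw):
    Z=R.from_euler("z",-yaw,degrees=True).as_matrix()
    for n in o:
        w=world(o[n]); p=(w.reshape(-1,3)-org)@Z.T*1000
        p=p[~np.isnan(p).any(1)]; s=(abs(p[:,0])<40)&(abs(p[:,1])<55)&(p[:,2]>-12)&(p[:,2]<125); p=p[s]
        print(n,"zmin pct",np.percentile(p[p[:,2]>-8,2],[0,1,3]).round(1))
        for nm,lo,hi,hx,hy in(("foot",6,40,30,45),("sh1",50,66,25,33),("sh2",74,87,20,23),("stack",95,120,16,16)):
            b=p[(p[:,2]>lo)&(p[:,2]<hi)]
            for ax,h,ot,oh in((0,hx,1,hy),(1,hy,0,hx)):
                for sg in(1,-1):
                    f=b[(abs(b[:,ax]-sg*h)<5)&(abs(b[:,ot])<oh-5)]
                    if len(f)>25:
                        A=np.c_[f[:,ot],f[:,2]-(lo+hi)/2,np.ones(len(f))]; k=np.linalg.lstsq(A,f[:,ax]-sg*h,rcond=None)[0]
                        print(nm,"xy"[ax],sg,len(f),"offset mm",k[2].round(1),"yaw/tilt deg",np.degrees(k[:2]).round(1))
        # horizontal step tops
        for h,lx,ly,ix,iy in((45,30,45,25,33),(70,25,33,20,23),(90,20,23,16,16)):
            f=p[(abs(p[:,2]-h)<4)&(abs(p[:,0])<lx-2)&(abs(p[:,1])<ly-2)&((abs(p[:,0])>ix+2)|(abs(p[:,1])>iy+2))]
            if len(f)>15: print("step",h,len(f),np.median(f[:,2]).round(1))
E
python3 - <<'E'
from chk import *
import pickle
a,o=pickle.load(open("g.pkl","rb")); check(o,np.array([.5212,-.1662,.192]),-8.65)
E
```

```text
scene zmin pct [-1.5  1.2  3.9]
foot x 1 231 offset mm -2.0 yaw/tilt deg [0.2 0.2]
foot y 1 197 offset mm 0.1 yaw/tilt deg [ 0.3 -0.7]
sh1 x 1 82 offset mm -2.1 yaw/tilt deg [0.1 1. ]
sh1 y 1 81 offset mm 0.2 yaw/tilt deg [1.3 0.8]
sh2 x 1 41 offset mm -2.0 yaw/tilt deg [0.8 1.3]
sh2 y 1 50 offset mm 0.2 yaw/tilt deg [-0.5  0. ]
stack x 1 56 offset mm -1.9 yaw/tilt deg [-0.8  0.7]
stack y 1 81 offset mm 0.2 yaw/tilt deg [-0.8  1.3]
step 45 99 44.8
step 70 71 69.9
side zmin pct [-2.6 -0.8  1.5]
foot x -1 206 offset mm -0.8 yaw/tilt deg [-0.2  0.9]
foot y 1 142 offset mm -1.9 yaw/tilt deg [-0.5  0.6]
sh1 x -1 75 offset mm -0.2 yaw/tilt deg [0.1 2.1]
sh1 y 1 55 offset mm -1.4 yaw/tilt deg [ 0.1 -2. ]
sh2 x -1 38 offset mm -0.0 yaw/tilt deg [0.8 2.3]
sh2 y 1 35 offset mm -1.6 yaw/tilt deg [-0.9  2.7]
stack x -1 48 offset mm -0.3 yaw/tilt deg [-0.4  1. ]
stack y 1 54 offset mm -1.9 yaw/tilt deg [1.2 1. ]
step 45 36 43.1
step 70 22 67.6
```

It is upright and square, and centred to about 1 mm. I'll lower it and check against the slab.

```bash
python3 - <<'E'
from chk import *
import pickle
r.move_linear([.5217,-.1659,.182],vel=.08); r.sleep(.5)
print(r.current_tool_pos(),r.current_contact_force(),r.current_qvel().round(4) if hasattr(r.current_qvel(),'round') else r.current_qvel(),r.current_t(),r.current_opening()*85)
o={n:optics.get_image(n) for n in("scene","side")}; check(o,np.array([.5212,-.1662,.028]),-8.65)
save("f.png",np.hstack([cv2.resize(o["scene"]["pixels"][100:290,40:240],(400,380)),cv2.resize(o["side"]["pixels"][90:230,290:440],(400,380))]))
E
```

```text
[ 0.52172384 -0.16589873  0.18201976] [-0.52222005  0.06358932 -1.76817808] [ 0.     -0.0008 -0.0013 -0.0027 -0.0003  0.0008] 19.8833 31.22319008857857
scene zmin pct [-8.  -7.   3.6]
foot x 1 157 offset mm -1.9 yaw/tilt deg [ 0.1 -0.4]
foot y 1 139 offset mm -0.0 yaw/tilt deg [ 0.3 -1. ]
sh1 x 1 52 offset mm -2.2 yaw/tilt deg [0.5 2. ]
sh1 y 1 55 offset mm -0.0 yaw/tilt deg [ 1.  -2.1]
sh2 x 1 28 offset mm -1.7 yaw/tilt deg [0.3 3.2]
sh2 y 1 38 offset mm -0.0 yaw/tilt deg [0.2 2.7]
stack x 1 38 offset mm -1.9 yaw/tilt deg [0.3 0.2]
stack y 1 60 offset mm 0.3 yaw/tilt deg [-1.2 -1.9]
step 45 70 45.7
step 70 48 71.1
step 90 16 90.3
side zmin pct [-7.4  1.4  5.5]
foot x -1 157 offset mm -0.7 yaw/tilt deg [-0.2  0.1]
foot y 1 68 offset mm -1.8 yaw/tilt deg [0.3 1.2]
sh1 x -1 55 offset mm -0.3 yaw/tilt deg [0.  1.1]
sh1 y 1 40 offset mm -1.9 yaw/tilt deg [-0.4  3.4]
sh2 x -1 30 offset mm 0.1 yaw/tilt deg [ 3.8 -5. ]
sh2 y 1 30 offset mm -1.3 yaw/tilt deg [ 1.6 -6.7]
stack x -1 38 offset mm 0.3 yaw/tilt deg [-0.7  0.2]
stack y 1 37 offset mm -1.9 yaw/tilt deg [0.7 2.2]
step 45 35 44.0
step 70 22 69.0
```

View pics/f.png

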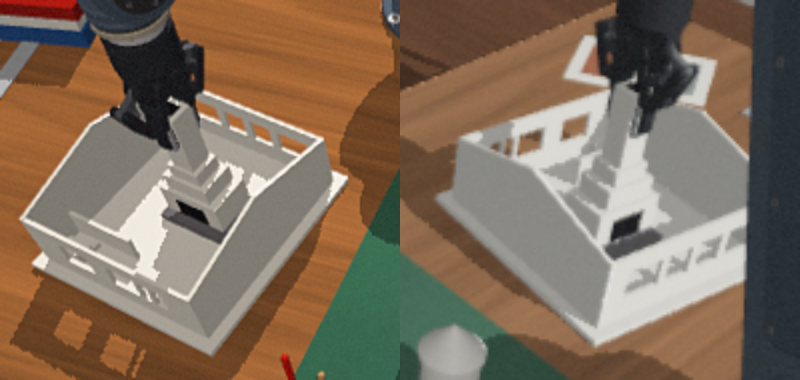

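The picture shows the chimney upright over the slab, at (190,215) in the left half and (625,225) in the right, with the gripper above the walls and nothing touching. I'll hand it in.

```bash
python3 -c "
from cell import r
print(r.hand_in())"
```

```text
the job is handed in; nothing more can be done
None
```

The job is handed in: the dimmer lever stands upright, and the chimney is held motionless about 1 cm above the hearth slab, squared up and centred to within about 1–2 mm, with no sign of contact with the model.

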